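# Hang the pipette hanger on the slotted bench stand

## Robot

A 6-joint arm with a two-finger parallel gripper is mounted at the origin on the work surface. World frame = base frame: x ahead of the robot, y to its left, z up, the work surface at z = 0. Lengths are in m, angles in rad, forces in N, time in s.
With the tool pointing down it reaches from about 0.425 to 0.95 m from the base axis. Payload 3.5 kg.
Tool frame: the origin (TCP) lies midway between the tips of the shut fingers; the grasp point (between the pads) lies 19 mm behind it; z points along the fingers, y is the direction in which the jaws open and shut (so a half turn about z gives the same grasp; the last joint's range is limited). The gripper opens to 85 mm and grips with 20 to 120 N. Pads are 22 mm wide; open, the fingers measure 114 mm over their backs; the gripper's body (76 mm by 85 mm) begins 54 mm behind the grasp point. The pads swing forward as they close: fully open they stand 13 mm farther back than shut.
Start: joints at [1.009, 0.286, 1.577, -0, 1.279, -0.15], TCP at [0.27, 0.619, 0.231] pointing down, gripper open.
Joint ranges: [-2.77, 2.77], [-0.9, 2.22], [0.21, 2.48], [-1.53, 4.67], [0.24, 2.81], [-2.84, 2.84]. Speed limits (rad/s): [2.79, 2.79, 3.14, 3.14, 3.14, 3.14].

## Interface

Orientations are given as a unit quaternion [x, y, z, w].
In Python, from plant import * gives the robot as it stands.
- The arm moves only by the shell command python3 -m jog 'ROWS' [FORCE]. ROWS is a JSON object of lists of equal length, an entry for each row: "travel": the shift along the world's x, y, z in mm, a list of three; "dr": the turn, a rotation vector about the world's x, y, z in degrees, a list of three; "jaw": the closure in counts, from 0 (fully open) to 255 (shut). In form: {"travel": [[x, y, z], ...], "dr": [[wx, wy, wz], ...], "jaw": [jaw, ...]}. A call has 1 to 5 rows; each row shifts and turns the commanded pose from where the row before left it; what a row does not reach is not made up. A row lasts 1/12 s, in which the tool goes at most 41.7 mm and 7.16 degrees, less where a joint would pass 70% of its speed; a pose out of reach is approached as far as the arm can. A call is refused whole if a number of a shift passes 41.7 or a number of a turn 7.16, either way. A call with a gripper value outside its range is refused whole. The fingers move at their own pace and stop on an object; FORCE is the grip in N (left out, the last holds). Time passes only in rows, so rows that do not move let the fingers close. It gives the time, the measured TCP pose, the force and the opening at its end, in the units of the state.
- get_state(): the state, without advancing time (a new reading comes with each control period).
- read_camera(name): name is "side" or "top"; returns the picture (420x560x3 uint8, red, green, blue); there is no depth.
- camera_info(name): a dict with "K" (3x3 intrinsics, pixels), "R" (3x3) and "t" (3): a world point X has camera coordinates R X + t. Camera axes: x right, y down, z forward; pixel columns grow to the right and rows downward; lengths in m; the calibration is good to about 2 mm. A picture is of the moment at which its call begins. camera_info takes no time and is no camera call.
- sign_off(): hands the job in, once; it reports no verdict.
The state is a dict: "time": time; "qpos": joint angles; "dq": joint speeds; "joint_efforts": joint torques, N m; "eef_pos": TCP position; "tcp_rot": TCP orientation; "contact_force": force on the tool from outside, world axes, zero at the start; "wrist_torque": the same for the moment, N m; "opening": opening from 0.0 (shut) to 1.0 (fully open).
Only numpy, scipy, OpenCV 4.12 (cv2) and the standard library are available. Lean on these libraries where they do the work, as an engineer would, in place of code of your own. Each camera call takes 0.05 s, during which the arm holds its last target. There are 200 camera calls.

## Task

Fit the blue pipette hanger to the bench stand: hook its two claws through the slots of the uprights, then press it straight down until it passes the yellow spring catch and locks fully home, with the green indicator pushed down. The uprights are clamped at an unknown height, so find it by feel, and do not force anything: 20 N of push is plenty. Let go at the end and leave everything else on the bench where it is.

Things in the scene. Friction and masses are not known exactly. Their poses are not given: they have to be found in the camera images.
- hanger_grip (a point): Grasp point of the pipette hanger, a loose blue bracket (about 0.26 kg) standing on its flat underside. It lies 20 mm above the underside on the straight arm: 12 mm wide across y, 34 high, running along x. Axes: z up, +x from arm to back plate. Back plate 6 thick, 150 wide, 64 high, rear face at x=+60 mm; arm ends at x=-40 in a three-prong comb 90 wide, to x=-70
- hanger_claw (a point): Rear face of the hanger's plate at its +y claw, at the tongue's underside, 50 mm above the hanger's underside; the other claw is at y=-120 mm. Each steel claw is 6 wide: tongue 8 high reaching back to x=+11.5; at its end a lip x=+5.5..+11.5 (3 mm wide nose to +14.5) hangs 16 below this point. Claw 24 high in all, gap from plate to lip 5.5
- hanger_striker (a point): Axis of the hanger's steel striker bar behind the middle of its plate: radius 3 mm, 22 wide, 10 mm behind the plate's rear face and 40 mm above the hanger's underside. It rides over the yellow catch
- hanger_pad (a point): Centre of the top of the red press pad (30 x 44 mm along x, y), 64 mm above the hanger's underside, 15 mm in front of the plate's rear face. Press here, straight down: the catch gives way at about 10 to 15 N, the force drops, then at the stop it climbs again. Pressing far out on the arm jams it
- stand: Fixed stand; place and yaw vary. Origin on the bench under the middle of the uprights' front face; the hanger is pushed on in +x. Base 200 wide, x -20..90 mm, 14 high. Two aluminium uprights at y=+60, -60 (30 wide, front face x=0, web 4 thick, flanges to x=20), both clamped rigidly at the same unknown extra height E of 0 to 36 mm, not measured: find E by touch
- cap_low (a point): Where the middle of the flat top of the +y upright's black cap (24 x 32 mm along x, y) would be at E=0, 190 mm above the bench; the true cap is E higher and may be touched from above to find E. The other cap is at y=-120 mm from here
- slot_low (a point): Where the middle of the floor of the slot in the +y upright, at the front face, would be at E=0 (135 mm up); the true slot is E higher. Slot 12 wide, 29 high, through the 4 mm web; the other at y=-120 mm. The claws go in with the hanger's underside 16 to 21 mm above its home height, until the plate meets the uprights, then down so that the lips drop behind the webs
- catch_low (a point): Where the axis of the yellow roller catch would be at E=0 (130 mm up; true E higher): radius 5 mm, 24 wide, 13.5 mm behind the uprights' front, gives way in +x. A crossbar stands 28 to 38 mm behind the front. A hooked, unpressed hanger rests with its striker on the roller, nose slightly down, about 10 mm above home, and stays there when let go
- home_low (a point): Where the middle of the lower rear edge of the hanger's plate would be, fully home, at E=0 (85 mm up; true E higher): claw tongues on the slot floors, plate against the uprights, top of the press pad 64 mm above this
- catch (a joint): Yellow roller catch, m: 0 = fully out, grows as it is pushed back. About 0.003 while the striker passes it, about 0.001 when the hanger is locked home below it, spring 8 N at 0 plus 2 N per mm.
- indicator (a joint): Green sprung indicator under the striker (stroke downward, m): 0 = up, about 0.004 = pushed down by a fully home hanger. Spring 2 N at 0, 4 N when home: it lifts a hanger that is not locked.
- tube_rack: Bystander: red rack 80 x 170 x 50 mm with blue-capped tubes up to 99 mm tall; origin under its centre.
- wash_bottle: Bystander: bottle with red cap, 64 mm wide, 150 tall; origin under its centre.
- specimen_jar: Bystander: glass jar with metal lid, 70 wide, 100 tall; origin under its centre.
- reagent_bottle: Bystander: clear bottle with blue cap, 80 wide, 130 tall; origin under its centre.
- spare_hook: Bystander: small white single hook arm, 80 x 50 x 34 mm, not to be used; origin under its plate.
- cap_dish: Bystander: steel dish 90 wide, 30 tall; origin under its centre.
Not all that is in view belongs to the job. There is more than one size of the part that bears hanger_grip; the job needs the smaller.

How it is judged:
On the way, in this order (a step that is already met when the one before it is completed fails the run):
1. the hanger's two claws are hooked through the slots, back plate against the uprights, not yet pressed home (x of hanger_grip in the frame of stand between -0.065 and -0.053 m and y of hanger_grip in the frame of stand between -0.008 and 0.008 m and z of hanger_grip in the frame of stand between 0.09 and 0.17 m and angle between the x axis of hanger_grip and the x axis of stand, either way round below 0.12 rad and value of joint indicator below 0.001 m), for 0.2 s.
2. pressed past the catch: the indicator is down (value of joint indicator above 0.003 m), for 0.1 s.
At the end, for the whole second after the job is handed in: the hanger hangs level (within 5 degrees) and at rest in both slots, plate against the uprights (within 5 mm), locked under the yellow catch with the green indicator at least 3 mm down, let go (value of joint indicator above 0.003 m and value of joint catch below 0.003 m and x of hanger_grip in the frame of stand between -0.065 and -0.053 m and y of hanger_grip in the frame of stand between -0.008 and 0.008 m and angle between hanger_grip's own z axis and vertical below 0.09 rad and linear speed of hanger below 0.02 m/s); the robot touches nothing.
It fails at once if the hanger was forced: its contact forces on the stand, catch and all added up, passed 90 N (a push of some 40 N) (contact force between hanger and stand above 90 N).
It fails at once if the robot pushed the stand with more than 40 N (contact force between the arm and stand above 40 N).
It fails at once if the fingers pushed the stand with more than 40 N (contact force between the fingers and stand above 40 N).
It fails at once if a bystander was moved by more than 30 mm (distance of any of tube_rack, wash_bottle, specimen_jar, reagent_bottle, spare_hook, cap_dish from where it was at the start of the episode above 0.03 m).
It also fails if it takes over 64 s, if anything falls off the work surface, if the arm or the gripper's body presses on something with over 40 N, if the wrist force passes 120 N, or if a joint passes its speed limit or range.

## Working session

There is one attempt and no reset: what is moved stays moved. The work goes in short steps, Python scripts to look and compute and a shell command to move; the robot and the scene stay as the last step left them, time stands still between calls to the robot, and variables do not carry over. Pictures are saved under pics/ and viewed, about 8 in all and at most 12, crops included, and the job is handed in when it is done.

```bash
mkdir -p pics; cat > h.py <<'E'
from plant import *
import numpy as np, cv2
def snap(n,f,scale=1,crop=None):
    im=read_camera(n); cv2.imwrite('pics/raw_'+f,cv2.cvtColor(im,cv2.COLOR_RGB2BGR)); return im
def ray(n,u,v):
    c=camera_info(n);K,R,t=[np.array(c[k],float) for k in 'KRt']
    d=R.T@np.linalg.inv(K)@np.array([u,v,1.]); return -R.T@t,d
def onz(n,u,v,z):
    o,d=ray(n,u,v); return o+d*(z-o[2])/d[2]
def proj(n,X):
    c=camera_info(n);K,R,t=[np.array(c[k],float) for k in 'KRt']
    p=K@(R@np.array(X,float)+t); return p[:2]/p[2]
E
python3 - <<'E'
from h import *
a=snap('top','top1.png');b=snap('side','side1.png')
for n in('top','side'):
    c=camera_info(n); print(n,np.round(-np.array(c['R']).T@np.array(c['t']),3),np.round(c['K'],1).tolist(),np.round(c['R'],2).tolist())
s=get_state();print(s['time'],s['contact_force'],s['tcp_rot'],s['eef_pos'])
E
```

```text
top [0.303 0.002 1.448] [[404.0, 0.0, 281.3], [0.0, 404.0, 217.4], [0.0, 0.0, 1.0]] [[-0.01, -1.0, 0.01], [-0.99, 0.01, -0.17], [0.17, -0.01, -0.98]]
side [0.184 1.304 0.967] [[511.6, 0.0, 272.8], [0.0, 511.6, 206.5], [0.0, 0.0, 1.0]] [[-0.97, -0.26, 0.0], [-0.14, 0.51, -0.85], [0.22, -0.82, -0.53]]
0.1 [ 0.51802527  0.3736572  -0.06669251] [ 2.04458606e-01  9.78874600e-01 -1.02745649e-03 -3.75166528e-04] [0.26984707 0.61805199 0.23004895]
```

View pics/raw_top1.png

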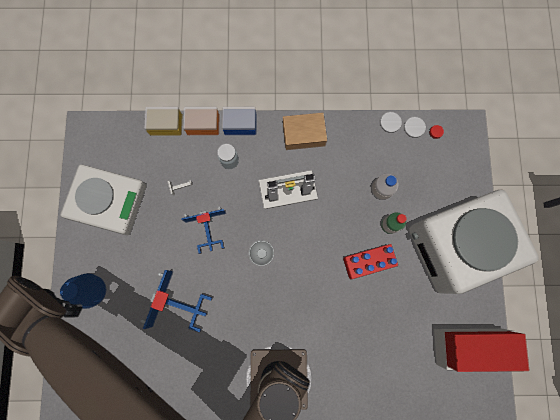

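View pics/raw_side1.png

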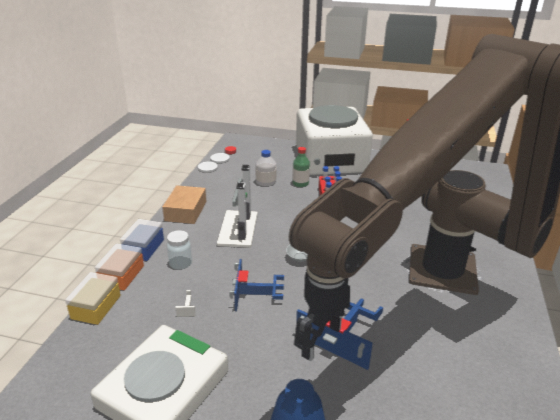

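Top: two blue three-prong hangers, one at about (205,225) and a bigger one at about (178,302). The stand is at (288,188), with the jar at (227,154), spare hook at (180,186) and dish at (262,253) near it. The one at (205,225) looks like the smaller; I'll measure both plates and confirm in a crop.

```bash
python3 - <<'E'
from h import *
im=cv2.imread('pics/raw_top1.png')
hsv=cv2.cvtColor(im,cv2.COLOR_BGR2HSV)
blue=cv2.inRange(hsv,(100,120,40),(125,255,255)); red=cv2.inRange(hsv,(0,150,90),(8,255,255))|cv2.inRange(hsv,(173,150,90),(180,255,255))
for nm,m in(('blue',blue),('red',red)):
    n,l,s,c=cv2.connectedComponentsWithStats(m)
    for i in range(1,n):
        if s[i,4]>25 and c[i,1]<345 and c[i,0]<330:
            r=cv2.minAreaRect(np.argwhere(l==i)[:,::-1].astype(np.float32)); print(nm,s[i],c[i].round(1),np.round(r[0],1),np.round(r[1],1),round(r[2],1))
cv2.imwrite('pics/c1.png',cv2.resize(im[135:285,165:335],None,fx=4.6,fy=4,interpolation=cv2.INTER_CUBIC) if 0 else cv2.resize(im[140:280,160:330],None,fx=4.25,fy=4.25,interpolation=cv2.INTER_CUBIC))
E
```

```text
blue [223 129  33   6 160] [239.5 131.9] [239.1 132. ] [ 5. 32.] 88.2
blue [209 209  16   8  68] [216.7 212.4] [216.6 212.4] [ 4.6 15.1] 77.0
blue [182 215  16   7  56] [189.4 218.2] [189.8 218.3] [ 4.2 15.5] 77.5
blue [197 222  27  32 162] [208.5 239. ] [207.4 236. ] [28.9 25.5] 76.0
blue [158 270  14  22 161] [164.6 280.4] [164.5 280.5] [ 7.9 22.2] 19.4
blue [  60  274   46   34 1147] [ 83.5 290.1] [ 83.  291.5] [33.2 44.6] 71.6
blue [166 294  46  38 377] [189.9 309.1] [185.7 307.9] [41.7 36.7] 18.4
blue [143 308  15  21 163] [150.3 318. ] [150.2 319. ] [ 8.1 21.9] 20.6
red [196 213  14  10  93] [203.  217.8] [202.6 217.6] [ 7.8 13.1] 76.0
red [151 291  18  20 221] [159.3 300.5] [159.2 300.4] [12.1 18.6] 20.6
```

View pics/c1.png

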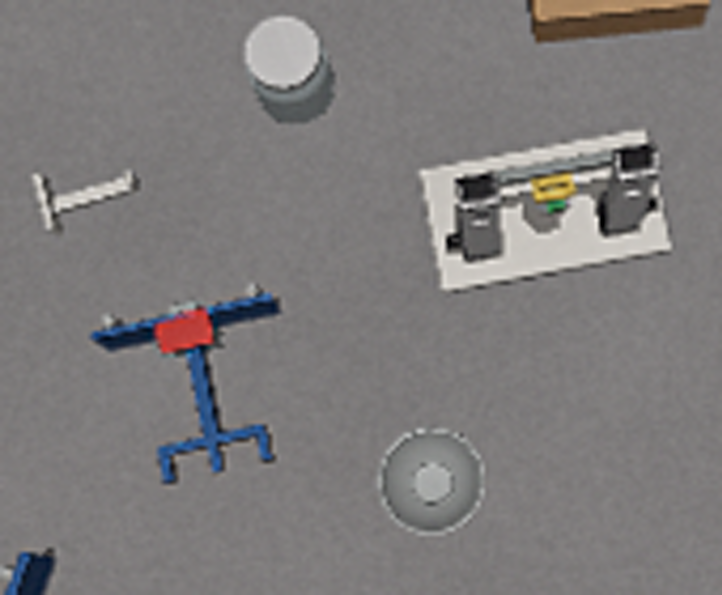

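The crop confirms it. The hanger at (205,225) has a 44 px plate, about 150 mm, and a pad of about 45 x 27 mm, so it is the smaller one. The other's plate is about 57 px, or 200 mm. Next I'll measure the hanger and stand poses.

```bash
cat > meas.py <<'E'
from h import *
im=cv2.imread('pics/raw_top1.png');hsv=cv2.cvtColor(im,cv2.COLOR_BGR2HSV)
# stand base: bright hull
m=np.zeros(im.shape[:2],np.uint8);roi=(slice(160,215),slice(250,325))
m[roi]=((hsv[...,2]>165)&(hsv[...,1]<60))[roi]*255
n,l,s,c=cv2.connectedComponentsWithStats(m);i=1+np.argmax(s[1:,4])
m2=(m>0)
pts=np.argwhere(m2)[:,::-1].astype(np.float32)
P=np.array([onz('top',u,v,.014)[:2] for u,v in pts],np.float32)
r=cv2.minAreaRect(P*1000);print('base rect mm',r)
bx=cv2.boxPoints(r);print(bx.round(1).tolist())
# caps (dark)
for uv in((272,184),(309,177)):
    q=np.zeros_like(m);q[uv[1]-8:uv[1]+8,uv[0]-9:uv[0]+9]=(hsv[uv[1]-8:uv[1]+8,uv[0]-9:uv[0]+9,2]<48)*255
    n,l,s,c=cv2.connectedComponentsWithStats(q);i=1+np.argmax(s[1:,4]);print('cap',s[i],c[i])
    for E in(0,18,36):print(E,onz('top',*c[i],.19+E/1000)[:2].round(4))
# hanger: plate rear top edge & pad
bl=cv2.inRange(hsv,(100,120,40),(125,255,255))
print('pad',onz('top',202.8,217.7,.064)[:2].round(4))
sub=bl[200:260,175:235];sub[:]=sub
p=np.argwhere(sub)[:,::-1]+[175,200]
arm=np.array([q for q in p if 226<=q[1]<=240 and 200<q[0]<215])
A=np.array([onz('top',*q,.037)[:2] for q in arm])
vx,vy,x0,y0=cv2.fitLine(A.astype(np.float32),cv2.DIST_HUBER,0,.001,.001).ravel();print('arm',np.degrees(np.arctan2(vy,vx)),x0,y0)
ph=np.array([onz('top',*q,.06)[:2] for q in p if q[1]<224])
r=cv2.minAreaRect((ph*1000).astype(np.float32));print('plate',r)
E
python3 meas.py; python3 - <<'E'
import cv2
im=cv2.imread('pics/raw_side1.png');cv2.imwrite('pics/c2.png',cv2.resize(im[155:310,200:300],None,fx=3.8,fy=3.8,interpolation=cv2.INTER_CUBIC))
E
```

```text
base rect mm ((659.8563842773438, -41.72998046875), (107.658203125, 202.11990356445312), 10.497050285339355)
[[588.5, 47.79999923706055], [625.2999877929688, -150.89999389648438], [731.2000122070312, -131.3000030517578], [694.4000244140625, 67.4000015258789]]
cap [268 181   8   6  33] [271.60606061 183.45454545]
0 [0.6336 0.0179]
18 [0.6289 0.0177]
36 [0.6241 0.0175]
cap [305 174   9   6  35] [308.97142857 176.48571429]
0 [ 0.6561 -0.1025]
18 [ 0.651 -0.101]
36 [ 0.646  -0.0995]
pad [0.5455 0.2588]
arm 14.0147705 0.49477887 0.24587603
plate ((543.8980712890625, 256.1939697265625), (37.427364349365234, 147.86546325683594), 12.859637260437012)
```

View pics/c2.png

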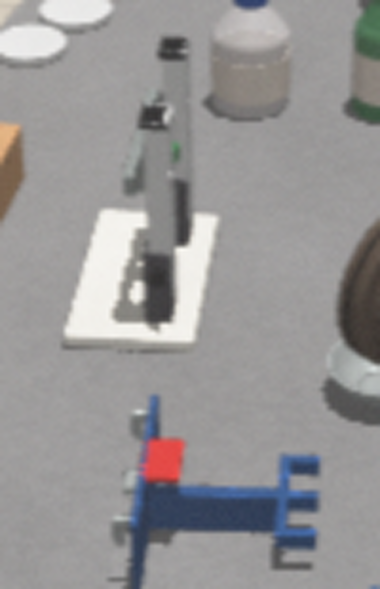

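The side crop shows the stand upright with its caps at about raw (240,185) and (246,168), and the hanger standing plate-back with its claws toward +x, matching the top view. Base centre and cap midpoint disagree by about 4 mm in y, so I'll refine with sub-pixel edges.

```bash
cat > edge.py <<'E'
from h import *
def edge(g,a,b,half=4,n=40,skip=.12):
    a,b=np.array(a,float),np.array(b,float);d=(b-a)/np.linalg.norm(b-a);nn=np.array([-d[1],d[0]])
    o=np.linspace(-half,half,8*half+1);out=[]
    for t in np.linspace(skip,1-skip,n):
        p=a+t*(b-a)+o[:,None]*nn
        v=cv2.remap(g,p[:,0].astype(np.float32)[None],p[:,1].astype(np.float32)[None],cv2.INTER_LINEAR).ravel()
        lo,hi=np.median(v[:6]),np.median(v[-6:])
        if abs(hi-lo)<30: continue
        s=(v-(lo+hi)/2)*np.sign(hi-lo);k=np.argmax(s>0)
        if k==0: continue
        f=s[k-1]/(s[k-1]-s[k]);out.append(a+t*(b-a)+(o[k-1]+f*(o[k]-o[k-1]))*nn)
    return np.array(out)
def line(P,z,cam='top'):
    W=np.array([onz(cam,*q,z)[:2] for q in P])*1000
    for _ in range(3):
        l=cv2.fitLine(W.astype(np.float32),cv2.DIST_HUBER,0,.1,.001).ravel()
        res=abs((W-l[2:])@np.array([-l[1],l[0]]));W=W[res<max(2,2.5*np.median(res))]
    return l,len(W)
E
python3 - <<'E'
from edge import *
im=cv2.imread('pics/raw_top1.png');g=im.astype(np.float32).mean(2)
for nm,a,b in(('L',(258.4,180),(264.2,208.2)),('R',(312.5,170.6),(318.1,198.8)),('F',(264.7,208.4),(318,199))):
    l,k=line(edge(g,a,b),.014);print(nm,k,np.round(l[2:],1),'ang',round(np.degrees(np.arctan2(l[1],l[0])),2))
np.set_printoptions(linewidth=250)
print(im[176:198,264:284].mean(2).astype(int));print(im[170:192,300:320].mean(2).astype(int))
E
```

```text
L 31 [646.3  59.2] ang 10.39
R 18 [ 670.7 -137.3] ang 9.8
F 40 [608.3 -56.8] ang -79.61
[[121 120 124 121 120 118 119 119 120 122 125 126 113 126 155 190 202 208 210 202]
 [116 114 118 120 127 130 131 134 139 153 182 204 209 206 200 198 199 199 198 199]
 [126 114 125 153 191 206 203 206 199 200 200 198 198 197 198 196 196 198 197 197]
 [201 207 207 200 197 198 198 201 201 201 200 198 197 198 190 146 128 147 150 142]
 [194 193 196 199 202 198 202 205 206 201 150 100 128 136 125 130 131 132 133 134]
 [191 194 198 199 197 107 116 111  74  17  17  52 114 111 142 139 145 151 146 136]
 [192 195 187  51   8  14  23  26  27  33  32  40  73  93 130  81  60  59  53  62]
 [193 195 193 113  39  31  39  38  38  42  38  63 102  82  80  90 105 152 151 170]
 [193 196 192 115 118  28  39  37  43  42  35  44  71 120 198 216 214 212 208 210]
 [193 196 190 116 126  25  33  38  36  35  33  41  71 148 211 206 205 193  93  99]
 [192 195 194 158  85  20  44  49  52  55  82 126 149 139  72  99  98  98 103 105]
 [192 194 201 194 128  94 111 123 127 140 184 206 173 126  80 106 104 106 126 108]
 [194 197 189  9
[... 1941 characters left out ...]
90  89 121 185 119 118 119 123 127]
 [116 112 101  80  84  91  82  85  92 110  94  88  97 158 208 114 120 123 122 126]
 [108  79  48  85  85  92 105 161 225 216 152  91 100 159 212 111 118 121 117 122]
 [104  60  63  85  86  97 100 113  85  85  91  96  93  91 129 143 120 123 122 121]
 [101  38  63  83  90  98  96  94  94  94  96  95  67   0  90 175 114 123 123 121]
 [ 98  12  43  90  98  98  97  95  95  95  97  94  66   1  81 166 115 120 124 119]
 [ 68  11  41  89  94  97  93  96  95  96  95  82  47  87 124 168  99 122 123 124]
 [104   6  36  85  98  97  93  97  95  94  85  87 160 217 215 209 110 120 124 125]
 [213   4  32  84  95  99  95  95  97  93  90 146 212 201 201 196 135 114 125 125]]
```

Base edges, caps and slots agree on the stand: origin about (0.626, -0.044), yaw about 10.4°. Next I'll shut the jaws and go above the +y cap at about (0.626, 0.017) to touch it for E.

```bash
python3 -m jog '{"travel":[[0,0,40],[0,0,35],[20,-33,0],[20,-33,0],[20,-33,0]],"dr":[[0,0,0],[0,0,0],[0,0,6.8],[0,0,6.8],[0,0,6.8]],"jaw":[255,255,255,255,255]}' 30
python3 -m jog '{"travel":[[20,-33,0],[20,-33,0],[20,-33,0],[20,-33,0],[20,-33,0]],"dr":[[0,0,6.8],[0,0,6.8],[0,0,0],[0,0,0],[0,0,0]],"jaw":[255,255,255,255,255]}'
python3 -m jog '{"travel":[[20,-34,0],[20,-34,0],[20,-34,0],[20,-34,0],[20,-34,0]],"dr":[[0,0,0],[0,0,0],[0,0,0],[0,0,0],[0,0,0]],"jaw":[255,255,255,255,255]}'
python3 -m jog '{"travel":[[19,-34,0],[19,-34,0],[18,-33,0],[0,0,0],[0,0,0]],"dr":[[0,0,0],[0,0,0],[0,0,0],[0,0,0],[0,0,0]],"jaw":[255,255,255,255,255]}'
```

```text
time: 0.52
eef_pos: [0.3302, 0.5188, 0.3068]
tcp_rot: [0.024, 1.0, 0.0, 0.0]
contact_force: [0.2, -0.6, -0.1]
opening: 0.299
time: 0.93
eef_pos: [0.4304, 0.3528, 0.3058]
tcp_rot: [-0.091, 0.996, -0.0, -0.0]
contact_force: [-0.9, -0.1, -0.4]
opening: 0.001
time: 1.35
eef_pos: [0.5304, 0.1828, 0.3059]
tcp_rot: [-0.091, 0.996, 0.0, -0.0]
contact_force: [0.5, 0.7, -0.5]
opening: -0.006
time: 1.77
eef_pos: [0.5864, 0.0818, 0.3053]
tcp_rot: [-0.089, 0.996, 0.0, -0.001]
contact_force: [-0.9, 0.4, 0.2]
opening: 0.001
```

```bash
python3 -m jog '{"travel":[[20,-32,0],[20,-33,0],[0,0,-35],[0,0,-32],[0,0,0]],"dr":[[0,0,0],[0,0,0],[0,0,0],[0,0,0],[0,0,0]],"jaw":[255,255,255,255,255]}'
python3 -m jog '{"travel":[[0,0,-3],[0,0,-3],[0,0,-2],[0,0,-2],[0,0,0]],"dr":[[0,0,0],[0,0,0],[0,0,0],[0,0,0],[0,0,0]],"jaw":[255,255,255,255,255]}'
```

```text
time: 2.18
eef_pos: [0.6218, 0.0199, 0.2308]
tcp_rot: [-0.091, 0.996, 0.002, -0.007]
contact_force: [-1.4, -1.3, -2.2]
opening: 0.0
time: 2.6
eef_pos: [0.6266, 0.019, 0.2308]
tcp_rot: [-0.091, 0.996, -0.0, 0.001]
contact_force: [-1.1, 0.8, -0.1]
opening: -0.0
```

```bash
python3 -m jog '{"travel":[[0,0,-2],[0,0,-2],[0,0,-2],[0,0,0]],"dr":[[0,0,0],[0,0,0],[0,0,0],[0,0,0]],"jaw":[255,255,255,255]}'
```

```text
time: 2.93
eef_pos: [0.6259, 0.0186, 0.2228]
tcp_rot: [-0.091, 0.996, 0.0, -0.0]
contact_force: [-0.0, -0.6, 0.0]
opening: -0.0
```

```bash
python3 - <<'E'
from h import *
snap('side','side2.png')
im=cv2.imread('pics/raw_side2.png');cv2.imwrite('pics/c3.png',cv2.resize(im[120:280,180:320],None,fx=3.7,fy=3.7,interpolation=cv2.INTER_CUBIC))
E
```

```text
(no output)
```

View pics/c3.png

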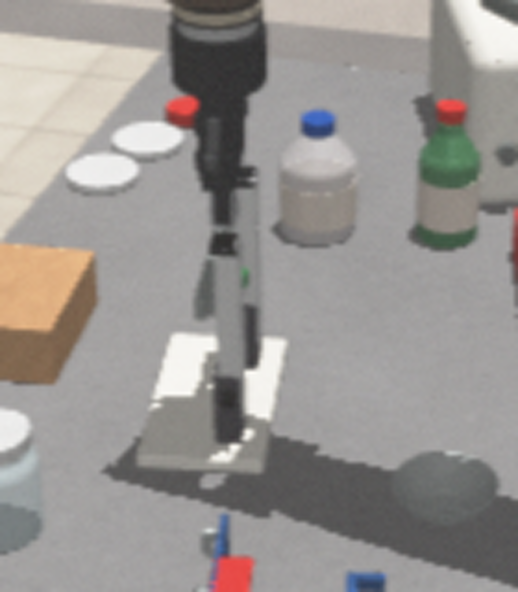

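The fingertips are right over the near cap, at crop (225,232), with a small gap. I'll keep going down gently.

```bash
python3 -m jog '{"travel":[[0,0,-2],[0,0,-2],[0,0,-1],[0,0,0]],"dr":[[0,0,0],[0,0,0],[0,0,0],[0,0,0]],"jaw":[255,255,255,255]}'
```

```text
time: 3.32
eef_pos: [0.6259, 0.0186, 0.2178]
tcp_rot: [-0.091, 0.996, 0.0, -0.0]
contact_force: [-0.2, 0.2, -0.4]
opening: -0.006
```

```bash
python3 -m jog '{"travel":[[0,0,-2],[0,0,-2],[0,0,0]],"dr":[[0,0,0],[0,0,0],[0,0,0]],"jaw":[255,255,255]}'
```

```text
time: 3.57
eef_pos: [0.6258, 0.0186, 0.2137]
tcp_rot: [-0.091, 0.996, 0.0, -0.0]
contact_force: [-0.4, 0.1, 0.5]
opening: 0.004
```

```bash
for i in 1 2 3; do :; done; python3 -m jog '{"travel":[[0,0,-2],[0,0,-1],[0,0,0]],"dr":[[0,0,0],[0,0,0],[0,0,0]],"jaw":[255,255,255]}'
```

```text
time: 3.82
eef_pos: [0.626, 0.0186, 0.2109]
tcp_rot: [-0.091, 0.996, 0.0, -0.0]
contact_force: [-0.2, -0.1, 0.2]
opening: 0.002
```

```bash
python3 -m jog '{"travel":[[0,0,-2],[0,0,-1],[0,0,0]],"dr":[[0,0,0],[0,0,0],[0,0,0]],"jaw":[255,255,255]}'
```

```text
time: 4.07
eef_pos: [0.6259, 0.0186, 0.2079]
tcp_rot: [-0.091, 0.996, 0.0, -0.0]
contact_force: [0.1, -0.2, -0.4]
opening: 0.002
```

```bash
python3 - <<'E'
from h import *
print(get_state()['contact_force'])
print(proj('side',[.6258,.0186,.2077]), proj('side',[.6258,.0186,.190]))
E
```

```text
[ 0.13792436 -0.20590353 -0.41349154]
[239.96433437 184.01796468] [240.13503483 189.08255512]
```

```bash
python3 -m jog '{"travel":[[0,0,-2],[0,0,0]],"dr":[[0,0,0],[0,0,0]],"jaw":[255,255]}'
```

```text
time: 4.23
eef_pos: [0.6264, 0.0186, 0.2071]
tcp_rot: [-0.091, 0.996, -0.0, 0.0]
contact_force: [-1.6, -0.3, 2.6]
opening: -0.003
```

```bash
python3 -m jog '{"travel":[[0,0,-2],[0,0,0]],"dr":[[0,0,0],[0,0,0]],"jaw":[255,255]}'
```

```text
time: 4.4
eef_pos: [0.6265, 0.0186, 0.2071]
tcp_rot: [-0.091, 0.996, -0.0, 0.001]
contact_force: [-4.5, 1.0, 8.9]
opening: -0.001
```

```bash
python3 -m jog '{"travel":[[0,0,-2],[0,0,0]],"dr":[[0,0,0],[0,0,0]],"jaw":[255,255]}'
```

```text
time: 4.57
eef_pos: [0.6265, 0.0186, 0.2071]
tcp_rot: [-0.091, 0.996, -0.0, 0.001]
contact_force: [-6.8, 0.8, 14.3]
opening: 0.0
```

Contact is at z≈0.207 (the cap force climbs to 14 N without z moving), so E ≈ 17 mm. The side view's estimate of about 14 mm is consistent. Home underside is then at z≈0.102, with claw entry at 0.118–0.123. Next I'll grasp the hanger at about (0.502, 0.248), yaw about 13°.

```bash
python3 -m jog '{"travel":[[0,0,25],[0,0,30],[-18,33,0],[-18,33,0],[-18,33,0]],"dr":[[0,0,0],[0,0,0],[0,0,1.3],[0,0,1.3],[0,0,0]],"jaw":[255,255,255,0,0]}'
python3 -m jog '{"travel":[[-18,33,0],[-18,33,0],[-17,33,0],[-17,32,0],[0,0,0]],"dr":[[0,0,0],[0,0,0],[0,0,0],[0,0,0],[0,0,0]],"jaw":[0,0,0,0,0]}'
python3 -m jog '{"travel":[[0,0,-40],[0,0,-40],[0,0,-40],[0,0,0],[0,0,0]],"dr":[[0,0,0],[0,0,0],[0,0,0],[0,0,0],[0,0,0]],"jaw":[0,0,0,0,0]}'
python3 - <<'E'
from h import *
snap('top','top3.png');snap('side','side3.png')
im=cv2.imread('pics/raw_side3.png');cv2.imwrite('pics/c4.png',cv2.resize(im[180:320,190:310],None,fx=4.2,fy=4.2,interpolation=cv2.INTER_CUBIC))
E
```

```text
time: 4.98
eef_pos: [0.5719, 0.1181, 0.258]
tcp_rot: [-0.113, 0.994, 0.0, 0.001]
contact_force: [0.1, 0.1, 0.6]
opening: 0.271
time: 5.4
eef_pos: [0.499, 0.2532, 0.2572]
tcp_rot: [-0.116, 0.993, 0.001, -0.0]
contact_force: [0.1, -1.0, -0.4]
opening: 0.974
time: 5.82
eef_pos: [0.5005, 0.2477, 0.1349]
tcp_rot: [-0.113, 0.994, -0.001, -0.003]
contact_force: [0.2, 0.4, 0.4]
opening: 0.999
```

View pics/c4.png

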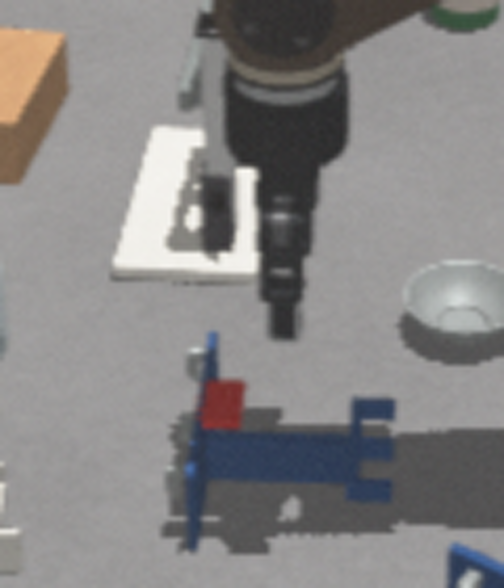

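The gripper is above the arm, midway between pad and comb, and clear of both. I'll descend and grip.

```bash
python3 -m jog '{"travel":[[1,0,-40],[0,0,-40],[0,0,-30],[0,0,-10],[0,0,0]],"dr":[[0,0,0],[0,0,0],[0,0,0],[0,0,0],[0,0,0]],"jaw":[0,0,0,0,0]}'
```

```text
time: 6.33
eef_pos: [0.5031, 0.2484, 0.0171]
tcp_rot: [-0.113, 0.994, -0.0, -0.001]
contact_force: [-0.1, 0.3, 0.2]
opening: 0.995
```

```bash
python3 -m jog '{"travel":[[0,0,-8],[0,0,-5],[0,0,0],[0,0,0],[0,0,0]],"dr":[[0,0,0],[0,0,0],[0,0,0],[0,0,0],[0,0,0]],"jaw":[0,0,255,255,255]}' 60
python3 -m jog '{"travel":[[0,0,0],[0,0,0],[0,0,0],[0,0,0],[0,0,0]],"dr":[[0,0,0],[0,0,0],[0,0,0],[0,0,0],[0,0,0]],"jaw":[255,255,255,255,255]}'
```

```text
time: 6.75
eef_pos: [0.504, 0.2489, 0.0056]
tcp_rot: [-0.113, 0.994, 0.0, 0.001]
contact_force: [0.1, 0.4, -0.3]
opening: 0.601
time: 7.17
eef_pos: [0.5034, 0.2488, 0.0048]
tcp_rot: [-0.113, 0.994, 0.0, 0.0]
contact_force: [-0.8, 0.4, 3.2]
opening: 0.127
```

Gripped (opening 0.127). The underside is 4.8 mm below TCP. I'll lift, carry to about 65 mm in front of the uprights, then square up to 10.4°.

```bash
python3 -m jog '{"travel":[[0,0,30],[0,0,35],[0,0,35],[0,0,21],[0,-20,0]],"dr":[[0,0,0],[0,0,0],[0,0,0],[0,0,0],[0,0,0]],"jaw":[255,255,255,255,255]}'
python3 -m jog '{"travel":[[0,-35,0],[0,-35,0],[0,-35,0],[0,-35,0],[0,-35,0]],"dr":[[0,0,-1.3],[0,0,-1.3],[0,0,0],[0,0,0],[0,0,0]],"jaw":[255,255,255,255,255]}'
python3 -m jog '{"travel":[[-1,-35,0],[-1,-35,0],[-1,-30,0],[0,-21,0],[0,0,0]],"dr":[[0,0,0],[0,0,0],[0,0,0],[0,0,0],[0,0,0]],"jaw":[255,255,255,255,255]}'
python3 -m jog '{"travel":[[0,0,0],[0,0,0]],"dr":[[0,0,0],[0,0,0]],"jaw":[255,255]}'
python3 - <<'E'
from h import *
a=snap('top','top5.png');snap('side','side5.png')
A=cv2.imread('pics/raw_top5.png')[140:250,240:340];B=cv2.imread('pics/raw_side5.png')[140:250,180:320]
A=cv2.resize(A,None,fx=5,fy=5,interpolation=cv2.INTER_CUBIC)
cv2.imwrite('pics/c5.png',A)
s=get_state();print(s['eef_pos'],s['tcp_rot'],s['contact_force'])
E
```

```text
time: 7.58
eef_pos: [0.5064, 0.2313, 0.1313]
tcp_rot: [-0.114, 0.993, 0.001, 0.005]
contact_force: [2.1, 0.4, -1.8]
opening: 0.13
time: 8.0
eef_pos: [0.5018, 0.0522, 0.1243]
tcp_rot: [-0.091, 0.996, 0.0, -0.001]
contact_force: [0.6, 0.2, -1.9]
opening: 0.131
time: 8.42
eef_pos: [0.4995, -0.0708, 0.1247]
tcp_rot: [-0.089, 0.996, -0.001, -0.001]
contact_force: [0.6, -0.4, -2.9]
opening: 0.124
time: 8.58
eef_pos: [0.4994, -0.0668, 0.1245]
tcp_rot: [-0.091, 0.996, 0.001, -0.001]
contact_force: [-0.3, -0.4, -1.2]
opening: 0.129
[ 0.4996968  -0.06625262  0.12481096] [-9.12859878e-02  9.95824524e-01  3.46423672e-04 -5.15006158e-04] [-0.01721796  0.35141988 -1.97526577]
```

View pics/c5.png

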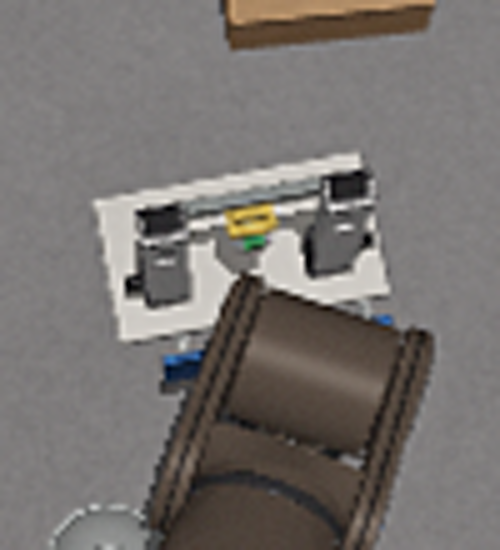

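The left claw is at about px (276.6,208.4) and the right at (312.4,201.6). The slots are at about (273,191.6) and (309,185.6). I'll compare lateral coordinates at their heights.

```bash
python3 - <<'E'
from h import *
im=cv2.imread('pics/raw_top5.png').mean(2)
np.set_printoptions(linewidth=200)
print(im[204:213,271:283].astype(int));print(im[197:207,307:319].astype(int))
print(im[189:195,267:280].astype(int));print(im[183:189,303:316].astype(int))
a=np.radians(10.4);e=np.array([np.cos(a),np.sin(a)]);n=np.array([-np.sin(a),np.cos(a)])
def sh(nm,u,v,z):
    p=onz('top',u,v,z)[:2]*1000;print(nm,p.round(1),'along',round(p@e-608.2,1),'lat',round(p@n+156,1))
for z in(.17,.178):
    sh('cl',276.6,208.4,z);sh('cr',312.4,201.6,z)
for z in(.155,.17):
    sh('sl',272.6,192,z);sh('sr',308.5,185,z)
sh('capmid',290.29,179.97,.207)
p=np.array([499.7,-66.25]);print('tcp',p@e-608.2,p@n+156)
print(proj('top',[.4997+.9837*.06+.1797*.06*-1*-1*0-.1797*.06,-.06625+.1797*.06+.9837*.06,.178]))
E
```

```text
[[200 201 202 203 203 204 205 205 205 207 212 204]
 [205 205 207 207 209 209 205 198 189 173 143 112]
 [210 207 204 182 149 128  96  66  71 101 114  92]
 [110  69  69 102 117 138 160 118 127 130 120  61]
 [122 119 124 120 134 191 157 118 128 122  52  44]
 [123 123 123 118 136 200 148 124 132 122  42  65]
 [121 125 128 125 126 129 113 100  92  31  41  79]
 [119 103 113 118  88  84  88  99 105  44  64  73]
 [122 105 100 111  81  50  25  27  27  42  77  70]]
[[201 202 203 202 201 201 204 203 206 209 199 119]
 [203 205 205 205 203 203 207 206 203 200 181 120]
 [206 210 205 195 186 172 137 102  71  90 102 126]
 [152 125  89  78 111 159 158 121 125 123 125 125]
 [ 96 128 125 129 120 125 163 132 125 128 126 128]
 [ 39  42  69 108 108 129 168 143 128 131 126 129]
 [ 58  55  49  43  36  72 133  83 102 108  91 110]
 [ 64  63  58  60  57  46  41  42  56  87 112 102]
 [ 66  69  68  62  62  62  59  54  52  45  45  73]
 [ 69  66  69  70  66  68  63  62  63  61  59  48]]
[[ 87  56  98  34  65  92  90  93  95  92 139 218 209]
 [ 97  92 100  99  91  55  56  53  84  88 135 209 201]
 [ 97  75 100  94  
[... 255 characters left out ...]
]
 [ 83  87  93  84  89  97 111  98  91  98 162 212 116]
 [ 86  86  95 106 165 230 220 157  93 102 163 216 115]
 [ 86  90  98 101 117  87  86  90  98  95  93 132 145]
 [ 89  94 101  98  96  96  97  98  98  68   0  91 178]
 [ 90 100  99 100  96 100  99 101  97  67   0  86 169]]
cl [555.9   2.4] along -61.0 lat 58.0
cr [ 577.6 -113.7] along -60.6 lat -60.1
cl [554.3   2.4] along -62.6 lat 58.3
cr [ 575.9 -112.9] along -62.1 lat -59.0
sl [613.8  15.2] along -1.7 lat 60.1
sr [ 636.9 -103.3] along -0.4 lat -60.6
sl [610.2  15. ] along -5.3 lat 60.6
sr [ 633.  -102.1] along -4.0 lat -58.7
capmid [640.2 -41.6] along 14.0 lat -0.5
tcp -128.6687294074007 0.6329731769083651
[276.24421917 210.34682767]
```

The lateral offset between claw midpoint and slot midpoint is about 1 mm, against ±3 mm of slack. Yaw matches, and the underside is about 18 mm above home. Advance, with a nudge of +0.8 mm laterally and +0.7 mm up.

```bash
python3 -m jog '{"travel":[[20,4.4,0.7],[20,3.6,0],[8,1.5,0],[0,0,0],[0,0,0]],"dr":[[0,0,0],[0,0,0],[0,0,0],[0,0,0],[0,0,0]],"jaw":[255,255,255,255,255]}' 80
python3 -m jog '{"travel":[[4,0.7,0],[4,0.7,0],[0,0,0]],"dr":[[0,0,0],[0,0,0],[0,0,0]],"jaw":[255,255,255]}'
```

```text
time: 9.1
eef_pos: [0.5476, -0.057, 0.1256]
tcp_rot: [-0.092, 0.996, 0.0, -0.001]
contact_force: [-0.6, 0.4, -2.6]
opening: 0.126
time: 9.35
eef_pos: [0.5563, -0.0565, 0.1261]
tcp_rot: [-0.091, 0.996, -0.0, 0.0]
contact_force: [0.1, -1.3, -2.2]
opening: 0.124
```

```bash
python3 -m jog '{"travel":[[2,0.4,0],[2,0.4,0],[0,0,0]],"dr":[[0,0,0],[0,0,0],[0,0,0]],"jaw":[255,255,255]}'
```

```text
time: 9.6
eef_pos: [0.5604, -0.0558, 0.1261]
tcp_rot: [-0.091, 0.996, -0.0, 0.0]
contact_force: [0.1, -0.2, -2.5]
opening: 0.122
```

```bash
python3 -m jog '{"travel":[[2,0.4,0],[2,0.4,0],[0,0,0]],"dr":[[0,0,0],[0,0,0],[0,0,0]],"jaw":[255,255,255]}'
```

```text
time: 9.85
eef_pos: [0.5645, -0.0549, 0.1261]
tcp_rot: [-0.091, 0.996, -0.0, 0.0]
contact_force: [-0.3, 0.0, -2.9]
opening: 0.128
```

```bash
python3 -m jog '{"travel":[[2,0.4,0],[1,0.2,0],[0,0,0]],"dr":[[0,0,0],[0,0,0],[0,0,0]],"jaw":[255,255,255]}'
```

```text
time: 10.1
eef_pos: [0.5659, -0.0545, 0.1257]
tcp_rot: [-0.091, 0.996, -0.0, -0.002]
contact_force: [-4.7, -2.6, -0.4]
opening: 0.124
```

```bash
python3 -m jog '{"travel":[[1.5,0.3,0],[0,0,0]],"dr":[[0,0,0],[0,0,0]],"jaw":[255,255]}'
python3 - <<'E'
from h import *
snap('top','top6.png');snap('side','side6.png')
A=cv2.imread('pics/raw_top6.png')[155:225,245:335];B=cv2.imread('pics/raw_side6.png')[150:250,190:290]
A=cv2.resize(A,(450,350),interpolation=cv2.INTER_CUBIC);B=cv2.resize(B,(350,350),interpolation=cv2.INTER_CUBIC)
cv2.imwrite('pics/c6.png',np.hstack([A,B]))
E
```

```text
time: 10.27
eef_pos: [0.5659, -0.0545, 0.1257]
tcp_rot: [-0.091, 0.996, -0.0, -0.004]
contact_force: [-11.6, -2.9, 4.0]
opening: 0.123
```

View pics/c6.png

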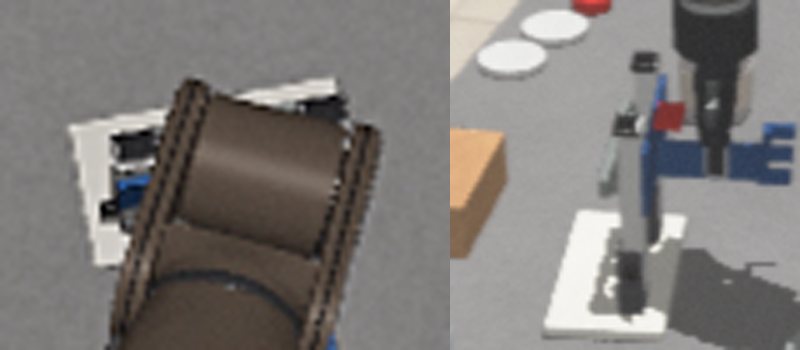

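The side view shows the plate flush against the uprights, with the claws in. I'll ease the push slightly and lower the hanger until the striker rests on the roller.

```bash
python3 -m jog '{"travel":[[-1.5,-0.3,-1],[0,0,-2],[0,0,-2],[0,0,0]],"dr":[[0,0,0],[0,0,0],[0,0,0],[0,0,0]],"jaw":[255,255,255,255]}'
```

```text
time: 10.7
eef_pos: [0.5659, -0.0544, 0.1205]
tcp_rot: [-0.091, 0.996, 0.0, -0.002]
contact_force: [-4.6, -1.7, -0.7]
opening: 0.122
```

```bash
python3 -m jog '{"travel":[[0,0,-1],[0,0,-1],[0,0,0]],"dr":[[0,0,0],[0,0,0],[0,0,0]],"jaw":[255,255,255]}'
```

```text
time: 10.95
eef_pos: [0.566, -0.0544, 0.1189]
tcp_rot: [-0.091, 0.996, 0.0, -0.002]
contact_force: [-5.8, -1.8, 1.4]
opening: 0.121
```

```bash
python3 -m jog '{"travel":[[0,0,-1],[0,0,0]],"dr":[[0,0,0],[0,0,0]],"jaw":[255,255]}'
```

```text
time: 11.12
eef_pos: [0.566, -0.0544, 0.1187]
tcp_rot: [-0.091, 0.996, 0.0, -0.002]
contact_force: [-8.6, -2.2, 4.9]
opening: 0.127
```

It stops at underside ≈ 11.8 mm above home. Geometry predicts 12.2 for a level striker on the roller, so it is hooked and unpressed. I'll release, rise, shut the jaws and move over the pad.

```bash
python3 -m jog '{"travel":[[-0.5,0,1],[0,0,0],[0,0,0],[0,0,0],[0,0,0]],"dr":[[0,0,0],[0,0,0],[0,0,0],[0,0,0],[0,0,0]],"jaw":[255,60,60,60,60]}' 40
python3 -m jog '{"travel":[[0,0,5],[0,0,20],[0,0,35],[0,0,40],[0,0,0]],"dr":[[0,0,0],[0,0,0],[0,0,0],[0,0,0],[0,0,0]],"jaw":[60,60,60,255,255]}'
python3 -m jog '{"travel":[[-20,-4,0],[-20,-4,0],[-20,-4,0],[-20,-4,0],[0,0,0]],"dr":[[0,0,0],[0,0,0],[0,0,0],[0,0,0],[0,0,0]],"jaw":[255,255,255,255,255]}'
python3 - <<'E'
from h import *
snap('top','top7.png');snap('side','side7.png')
A=cv2.imread('pics/raw_top7.png')[155:235,245:335];B=cv2.imread('pics/raw_side7.png')[150:250,190:290]
A=cv2.resize(A,(450,400),interpolation=cv2.INTER_CUBIC);B=cv2.resize(B,(350,400),interpolation=cv2.INTER_CUBIC)
cv2.imwrite('pics/c7.png',np.hstack([A,B]))
hsv=cv2.cvtColor(cv2.imread('pics/raw_top7.png'),cv2.COLOR_BGR2HSV)
red=(cv2.inRange(hsv,(0,150,70),(8,255,255))|cv2.inRange(hsv,(173,150,70),(180,255,255)));red[:, :250]=0;red[:,330:]=0;red[:150]=0;red[240:]=0
p=np.argwhere(red)[:,::-1]
if len(p):print(len(p),p.mean(0),onz('top',*p.mean(0),.175))
E
```

```text
time: 11.53
eef_pos: [0.5675, -0.0543, 0.1196]
tcp_rot: [-0.091, 0.996, -0.0, 0.001]
contact_force: [1.1, 0.2, -0.2]
opening: 0.689
time: 11.95
eef_pos: [0.5714, -0.0554, 0.2293]
tcp_rot: [-0.091, 0.996, -0.003, 0.008]
contact_force: [1.2, -1.3, 1.7]
opening: 0.492
time: 12.37
eef_pos: [0.4845, -0.0704, 0.2191]
tcp_rot: [-0.09, 0.996, -0.0, -0.0]
contact_force: [-0.3, 0.6, -0.6]
opening: 0.002
57 [291.9122807  191.75438596] [ 0.60950238 -0.04751226  0.175     ]
```

View pics/c7.png

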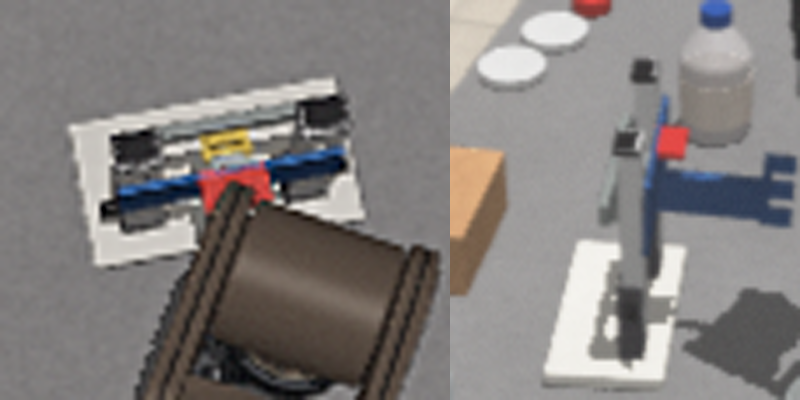

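It is hooked and resting slightly nose-down, as described, and stays there when let go. The pad centre is at about (0.609, -0.047). I'll move above it and press straight down.

```bash
python3 -m jog '{"travel":[[25,4.7,0],[25,4.7,0],[25,4.7,0],[25,4.7,0],[24.5,4.6,0]],"dr":[[0,0,0],[0,0,0],[0,0,0],[0,0,0],[0,0,0]],"jaw":[255,255,255,255,255]}'
python3 -m jog '{"travel":[[0,0,0],[0,0,-20],[0,0,-11],[0,0,0],[0,0,0]],"dr":[[0,0,0],[0,0,0],[0,0,0],[0,0,0],[0,0,0]],"jaw":[255,255,255,255,255]}'
```

```text
time: 12.88
eef_pos: [0.6137, -0.0463, 0.219]
tcp_rot: [-0.091, 0.996, -0.0, 0.001]
contact_force: [0.4, -0.1, 0.1]
opening: 0.002
time: 13.3
eef_pos: [0.6103, -0.0467, 0.1867]
tcp_rot: [-0.091, 0.996, 0.0, -0.001]
contact_force: [0.6, -0.2, 0.4]
opening: 0.001
```

```bash
python3 -m jog '{"travel":[[0,0,-2],[0,0,-2],[0,0,-2],[0,0,0]],"dr":[[0,0,0],[0,0,0],[0,0,0],[0,0,0]],"jaw":[255,255,255,255]}'
```

```text
time: 13.63
eef_pos: [0.6111, -0.047, 0.1822]
tcp_rot: [-0.091, 0.996, -0.0, 0.0]
contact_force: [-0.6, -0.7, -0.4]
opening: -0.0
```

```bash
python3 -m jog '{"travel":[[0,0,-2],[0,0,-1],[0,0,0]],"dr":[[0,0,0],[0,0,0],[0,0,0]],"jaw":[255,255,255]}'
```

```text
time: 13.88
eef_pos: [0.6109, -0.0469, 0.1788]
tcp_rot: [-0.091, 0.996, 0.0, -0.0]
contact_force: [1.1, 0.0, -0.2]
opening: -0.001
```

```bash
python3 -m jog '{"travel":[[-1.5,0,0],[0,0,-2],[0,0,-1],[0,0,0]],"dr":[[0,0,0],[0,0,0],[0,0,0],[0,0,0]],"jaw":[255,255,255,255]}'
```

```text
time: 14.22
eef_pos: [0.6097, -0.0469, 0.1763]
tcp_rot: [-0.091, 0.996, -0.0, 0.0]
contact_force: [-0.8, -0.5, 1.2]
opening: -0.002
```

```bash
python3 -m jog '{"travel":[[0,0,-2],[0,0,0]],"dr":[[0,0,0],[0,0,0]],"jaw":[255,255]}'
```

```text
time: 14.38
eef_pos: [0.6097, -0.047, 0.1758]
tcp_rot: [-0.091, 0.996, -0.0, -0.0]
contact_force: [-4.1, 0.8, 6.8]
opening: -0.001
```

```bash
python3 -m jog '{"travel":[[0,0,-2],[0,0,0]],"dr":[[0,0,0],[0,0,0]],"jaw":[255,255]}'
```

```text
time: 14.55
eef_pos: [0.6098, -0.0471, 0.1749]
tcp_rot: [-0.091, 0.996, -0.0, -0.0]
contact_force: [-5.5, 0.9, 9.6]
opening: 0.002
```

```bash
python3 -m jog '{"travel":[[0,0,-1.5],[0,0,0]],"dr":[[0,0,0],[0,0,0]],"jaw":[255,255]}'
```

```text
time: 14.72
eef_pos: [0.6098, -0.0471, 0.1735]
tcp_rot: [-0.091, 0.996, -0.0, 0.0]
contact_force: [-5.2, 1.0, 10.5]
opening: 0.001
```

```bash
python3 -m jog '{"travel":[[0,0,-1.5],[0,0,0]],"dr":[[0,0,0],[0,0,0]],"jaw":[255,255]}'
```

```text
time: 14.88
eef_pos: [0.6099, -0.047, 0.1714]
tcp_rot: [-0.091, 0.996, -0.0, 0.0]
contact_force: [-4.0, 0.7, 7.9]
opening: -0.002
```

```bash
python3 -m jog '{"travel":[[0,0,-1.5],[0,0,0]],"dr":[[0,0,0],[0,0,0]],"jaw":[255,255]}'
```

```text
time: 15.05
eef_pos: [0.61, -0.047, 0.1692]
tcp_rot: [-0.091, 0.996, -0.0, 0.001]
contact_force: [-2.9, 1.1, 6.1]
opening: 0.002
```

The force peaked at about 10.5 N and is now dropping, so the catch is passing. Continue to the stop at about 0.166.

```bash
python3 -m jog '{"travel":[[0,0,-1.5],[0,0,-1],[0,0,0]],"dr":[[0,0,0],[0,0,0],[0,0,0]],"jaw":[255,255,255]}'
```

```text
time: 15.3
eef_pos: [0.6103, -0.0469, 0.1657]
tcp_rot: [-0.091, 0.996, -0.0, 0.001]
contact_force: [-0.6, 1.1, 3.5]
opening: -0.0
```

```bash
python3 -m jog '{"travel":[[0,0,-1.5],[0,0,0]],"dr":[[0,0,0],[0,0,0]],"jaw":[255,255]}'
```

```text
time: 15.47
eef_pos: [0.6102, -0.0469, 0.1655]
tcp_rot: [-0.091, 0.996, -0.0, 0.001]
contact_force: [-2.3, 0.6, 8.1]
opening: -0.001
```

```bash
python3 -m jog '{"travel":[[0,0,-1.5],[0,0,0]],"dr":[[0,0,0],[0,0,0]],"jaw":[255,255]}'
```

```text
time: 15.63
eef_pos: [0.6102, -0.047, 0.1653]
tcp_rot: [-0.091, 0.996, -0.0, 0.0]
contact_force: [-5.6, 1.4, 13.5]
opening: -0.001
```

The stop is at z=0.1655, predicted 0.166, with force climbing at constant height. I'll press a little more to about 18 N, hold, then retreat and look.

```bash
python3 -m jog '{"travel":[[0,0,-1.5],[0,0,0],[0,0,0]],"dr":[[0,0,0],[0,0,0],[0,0,0]],"jaw":[255,255,255]}'
python3 -m jog '{"travel":[[0,0,8],[0,0,20],[0,0,30],[-25,-4.7,0],[-25,-4.7,0]],"dr":[[0,0,0],[0,0,0],[0,0,0],[0,0,0],[0,0,0]],"jaw":[255,255,255,255,255]}'
python3 -m jog '{"travel":[[-25,-4.7,0],[-25,-4.7,0],[-30,-4.7,0],[-20,0,0],[0,0,0]],"dr":[[0,0,0],[0,0,0],[0,0,0],[0,0,0],[0,0,0]],"jaw":[255,255,255,255,255]}'
python3 - <<'E'
from h import *
snap('top','top8.png');snap('side','side8.png')
A=cv2.imread('pics/raw_top8.png')[155:235,245:335];B=cv2.imread('pics/raw_side8.png')[150:250,190:290]
A=cv2.resize(A,(450,400),interpolation=cv2.INTER_CUBIC);B=cv2.resize(B,(350,400),interpolation=cv2.INTER_CUBIC)
cv2.imwrite('pics/c8.png',np.hstack([A,B]))
E
```

```text
time: 15.88
eef_pos: [0.6102, -0.047, 0.1652]
tcp_rot: [-0.091, 0.996, -0.0, 0.0]
contact_force: [-7.5, 1.2, 17.8]
opening: 0.001
time: 16.3
eef_pos: [0.5606, -0.0567, 0.2202]
tcp_rot: [-0.091, 0.996, -0.001, 0.002]
contact_force: [-0.8, 0.3, -0.4]
opening: 0.001
time: 16.72
eef_pos: [0.4563, -0.07, 0.2169]
tcp_rot: [-0.09, 0.996, 0.001, -0.002]
contact_force: [0.0, 0.5, 0.3]
opening: -0.001
```

View pics/c8.png

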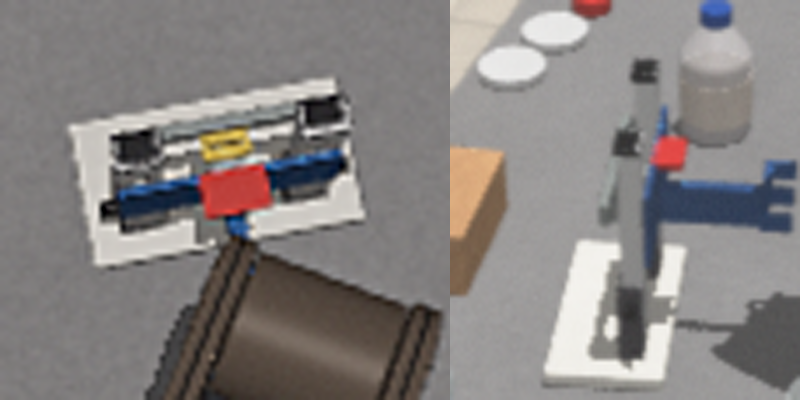

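The hanger is level and the pad is about 11 crop rows (about 10 mm) lower than before. The striker is under the yellow catch, and nothing has lifted since release. The robot is clear, so I'm handing in.

```bash
python3 -c "
from plant import *
print(sign_off()); s=get_state(); print(s['time'],s['contact_force'])"
```

```text
the job is handed in; nothing more can be done
None
the job is handed in; nothing more can be done
```

The pipette hanger is hooked in both slots, pressed past the yellow catch and locked, and the job was handed in at about 17 s on the robot's clock. No verdict was reported.

- **Finding the height:** I touched the +y cap from above, which gave E ≈ 17 mm. The cameras gave rougher values: about 14 mm from the side view and 20–36 mm from the top view. I used the touch value, and later contacts agreed with it.
- **Hooking:** I gripped the smaller hanger on its arm and pushed the claws in until the plate met the uprights, with about 12 N at most. I then lowered it until the striker rested on the roller and let go. It stayed there, about 11.8 mm above home, where the geometry predicted 12.2.
- **Pressing:** The force on the pad peaked at about 10.5 N, dropped to 3.5 N as the catch passed, then climbed to 17.8 N at a fixed stop. The stop was at z ≈ 0.1655 m, where 0.166 m was predicted.
- **Last check:** The final pictures show the hanger level, the plate against the uprights and the pad about 10 mm lower than before. The robot was clear, and the wrist force had gone back to about zero.
- **Not confirmed:** The plate hides the green indicator from both cameras, so that it is down is inferred from the stop height and the force pattern. I did not measure the bystanders at the end; the robot felt no unexpected contact on the way.

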